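Unlock the mixing pot and put it on the balance

TASK

Push the mixer's release button fully down, twist the mixing pot a quarter turn anticlockwise (looking down on its lid) and lift it out of its leaning bayonet socket. Then set it down gently, without dropping it, upright with its whole base on the balance pan, and let go. Do not knock or shift the cups, the jar and the spatula around them.

Things in the scene. Friction and masses are not known exactly. Their poses are not given: they have to be found in the camera images.
- pot: White round mixing pot, grey lid, about 0.35 kg, 126 mm tall. Origin: centre of its underside; z up its axis to the lid. Barrel 60 mm diameter up to 78 mm, lid rim 64 mm diameter from 78 to 86 mm, then the round grip knob. Starts locked in the mixer's socket, its underside on the socket's floor, axes parallel to socket (a few degrees of play); needs no other grasp than the knob.
- pot_lug (a point): Middle of one of the pot's two facing bayonet lugs, at azimuth -110 degrees from the pot's x axis (the other at +70), 34 mm from its axis, 13 mm above its underside. Lugs reach 40 mm from the axis, are 14 mm wide and 10 mm high; a grey rib on the barrel stands above each.
- pot_knob (a point): A good grip point on the pot's axis, 108 mm above its underside, inside the grey lid knob: round, 44 mm diameter, 40 mm tall (86 to 126 mm above the underside), fixed to the pot.
- socket: Round aluminium bayonet socket on the grey mixer, 96 mm outside diameter, ring 28 mm high. Origin: centre of its floor; z: its axis, leaning 28 degrees from vertical towards the mixer's front (the robot's side); y level, x up the slope. Once unlocked and turned, the pot lifts out along z, clear after 30 mm; clearances about 2 mm. Until the button is pressed a latch blocks the turn.
- notch (a point): Middle of one of two facing notches in the socket's lip, at azimuth -25 degrees in socket, 25 mm above its floor. The lip (20 to 28 mm high, 64 mm inside diameter) holds the lugs down. Turn the pot anticlockwise seen from above its lid (positive about z) by 76 to 94 degrees, aim at 85; hard stop at 94: the lugs then stand under the notches.
- release_top (a point): Centre of the top of the release button: a steel plunger, 30 mm in diameter, in a square black housing (48 mm square, 26 mm high) beside the socket, at x = 0, y = -90 mm, z = 46 mm in the frame of socket. It is pushed along the socket's -z direction (parallel to the leaning axis).
- release (a joint): Travel of the release button in m: 0 = out (locked), 0.012 = fully down. Takes about 3.5 N to push, has no spring and stays where it is pushed; the pot is free to turn once it is more than 9 mm down.
- mixer: Grey bench mixer, fixed, 220 x 220 mm (10 mm more on its -y side), 45 mm high base with a sloping top deck that carries the socket; its highest part at the back is about 140 mm. Origin: centre of its underside on the table; the socket's origin is at 0, 0, 105 mm in its frame; z up; front to its -x.
- balance: Bench balance, fixed, grey plastic body 200 x 190 x 38 mm with a square steel pan. Origin: centre of its underside; z up; its display is on its -x side.
- pan (a point): Centre of the top of the balance's square steel pan, 160 x 160 mm, 48 mm above the table; axes along the pan's edges, z up.
- cup_mid: White plastic cup, 85 mm tall, 68 mm across, standing between mixer and balance. Origin: centre of its underside.
- jar_mid: White jar, 100 mm tall, 72 mm across, standing between mixer and balance. Origin: centre of its underside.
- cup_front: White plastic cup, 85 mm tall, 68 mm across, on the robot's right. Origin: centre of its underside.
- spatula: Spatula, 190 mm long, lying on the robot's left. Origin under its middle.
There are look-alikes about, which are no part of the job. What is shaped like the pot but purple is not meant.

How it is judged:
On the way, in this order (a step that is already met when the one before it is completed fails the run):
1. the release button is pushed down (more than 9 mm) with the pot still locked in the socket (value of joint release above 0.009 m and angle between the x axis of pot and the x axis of socket, either way round below 0.25 rad and distance between pot and socket below 0.008 m), for 0.1 s.
2. the pot, still in the socket, is twisted about a quarter turn (more than 70 degrees) (angle between the x axis of pot and the x axis of socket, either way round above 1.22 rad and distance between pot and socket below 0.008 m), for 0.1 s.
3. the pot is lifted out of the socket, held by the fingers (z of pot in the frame of socket above 0.032 m and contact force between the fingers and pot above 1 N), for 0.1 s.
At the end, for the whole second after the job is handed in: The pot stands upright (within 0.08 rad, lid up) and still, underside within 5 mm of the pan's height, its axis within 50 mm of the pan's centre along each of the pan's edges (so its whole round base is on the pan), released (x of pot in the frame of pan between -0.05 and 0.05 m and y of pot in the frame of pan between -0.05 and 0.05 m and z of pot in the frame of pan between -0.005 and 0.005 m and angle between pot's own z axis and vertical below 0.08 rad and not (height (world z) of pot_knob below 0.14 m) and linear speed of pot below 0.02 m/s and angular speed of pot below 0.2 rad/s); the robot touches nothing.
It fails at once if the pot is dropped: it falls free of the fingers faster than 0.6 m/s (a drop of about 18 mm) (contact force between the fingers and pot below 0.3 N and linear speed of pot above 0.6 m/s).
It fails at once if a bystander (cup, jar, spatula) is moved more than 30 mm (distance of any of cup_mid, jar_mid, cup_front, spatula from where it was at the start of the episode above 0.03 m).
It fails at once if the pot is banged on the balance (more than 80 N) (contact force between pot and balance above 80 N).
It also fails if it takes over 61 s, if anything falls off the work surface, if the arm or the gripper's body presses on something with over 40 N, if the wrist force passes 120 N, or if a joint passes its speed limit or range.

ROBOT

A 7-joint arm with a two-finger parallel gripper is mounted at the origin on the work surface. World frame = base frame: x ahead of the robot, y to its left, z up, the work surface at z = 0. Lengths are in m, angles in rad, forces in N, time in s.
With the tool pointing down it reaches from about 0.425 to 0.925 m from the base axis. Payload 6.8 kg.
Tool frame: the origin (TCP) lies midway between the tips of the shut fingers; the grasp point (between the pads) lies 19 mm behind it; z points along the fingers, y is the line along which they close (so a half turn about z gives the same grasp; the last joint's range is limited). The gripper opens to 85 mm and grips with 20 to 120 N. Pads are 22 mm wide; open, the fingers measure 114 mm over their backs; the gripper's body (76 mm by 85 mm) begins 54 mm behind the grasp point. The pads swing forward as they close: fully open they stand 13 mm farther back than shut.
Start: joints at [1.137, 0.477, 0.022, 1.555, -0.011, 1.109, -0.083], TCP at [0.216, -0.64, 0.231] pointing down, gripper open.
Joint ranges: [-2.96, 2.96], [-0.34, 2.1], [-1.41, 1.46], [0.24, 2.44], [-1.37, 4.51], [0.17, 1.92], [-2.96, 2.96]. Speed limits (rad/s): [2.39, 2.39, 3.14, 3.14, 3.14, 3.14, 3.14].

INTERFACE

Orientations are given as a rotation vector (axis times angle).
In Python, from bench import status, vision, r gives the robot as it stands. The module is installed in compiled form; this text tells all that it offers.
- The arm moves only by the shell command python3 -m handwheel 'ROWS' [OPENING] [FORCE]. ROWS is JSON, a list of rows, each an object with "dp": the shift along the tool's x, y, z in m, a list of three; "delta_rot": the turn, a rotation vector about the tool's x, y, z in rad, a list of three. In form: [{"dp": [x, y, z], "delta_rot": [rx, ry, rz]}, ...]. A call has 1 to 12 rows; each row is the pose to reach, as a shift and turn from the pose commanded when the call began, along the tool's axes at that moment; what a row does not reach only later rows make up. A row lasts 1/8 s, in which the tool goes at most 62.5 mm and 10.7 degrees, less where a joint would pass 70% of its speed; a pose out of reach is approached as far as the arm can. A call with a gripper value outside its range is refused whole. OPENING is the opening, from 0 (shut) to 1 (fully open), set as the call begins (- or left out, the last holds). The fingers move at their own pace and stop on an object; FORCE is the grip in N (left out, the last holds). Time passes only in rows, so rows that repeat a pose let the fingers close. It gives the time, the measured TCP pose, the force, the opening and the grip force at its end, in the units of the state.
- status.get_obs(): the state, without advancing time (a new reading comes with each control period).
- vision.grab_frame(name): name is "scene" or "top"; returns a dict with "img" (400x640x3 uint8, blue, green, red), "fovy" (degrees; the focal length in pixels is half the picture's height over the tangent of half this angle, whatever the lens; pixels are square), "cx", "cy" (the principal point, pixels), "distortion" ([k1, k2, p1, p2, k3] as OpenCV has them; the pictures are not rectified), "world_from_camera" (4x4, takes a point from camera to world coordinates). Camera axes: x right, y up, looking along -z (the intrinsics and any distortion apply to the point x, -y, -z); pixel columns grow to the right and rows downward; lengths in m; the calibration is good to about 2 mm. A picture is of the moment at which its call begins. There is no depth.
- r.hand_in(): hands the job in; it is judged then, once.
The state is a dict: "clock": time; "joints": joint angles; "qvel": joint speeds; "tau": joint torques, N m; "tcp_pos": TCP position; "orientation": TCP orientation; "contact_force": force on the tool from outside, world axes, zero at the start; "moment": the same for the moment, N m; "grip_width": finger opening in m; "gripper_force": force on a finger pad.
Only numpy, scipy, OpenCV 4.12 (cv2) and the standard library are available. Lean on these libraries where they do the work, as an engineer would, in place of code of your own. Each camera call takes 0.05 s, during which the arm holds its last target. There are 200 camera calls.

## Working session

There is one attempt and no reset: what is moved stays moved. The work goes in short steps, Python scripts to look and compute and a shell command to move; the robot and the scene stay as the last step left them, time stands still between calls to the robot, and variables do not carry over. Pictures are saved under pics/ and viewed, at most 10 in all, crops included, and the job is handed in when it is done.

```bash
mkdir -p pics; ls
python3 - <<'E'
from bench import status, vision
import cv2,pickle
for n in("scene","top"):
    f=vision.grab_frame(n); pickle.dump(f,open(n+".pkl","wb")); cv2.imwrite(f"pics/{n}0.png",f["img"])
    print(n,f["fovy"],f["cx"],f["cy"],f["distortion"],f["world_from_camera"])
print(status.get_obs())
E
```

```text
pics
scene 47.18579168941167 313.1664004391868 198.97417282618505 [0.039085 0.       0.       0.       0.      ] [[-0.81864533 -0.482563    0.3113724   0.92741367]
 [ 0.57429672 -0.68621104  0.44642769  0.73376971]
 [-0.00176231  0.54428609  0.83889782  1.34638264]
 [ 0.          0.          0.          1.        ]]
top 49.19941248738225 319.9161983677538 194.5374756943657 [0.04214205 0.         0.         0.         0.        ] [[-0.01337605  0.98499779 -0.17204777  0.24746366]
 [-0.9997738  -0.01602018 -0.01398924  0.0614237 ]
 [-0.01653561  0.17182173  0.98498927  1.47960287]
 [ 0.          0.          0.          1.        ]]
{'clock': 0.1, 'joints': array([ 1.13690112,  0.47775475,  0.02232719,  1.55635828, -0.01152383,
        1.10927927, -0.08309051]), 'qvel': array([ 1.36330857e-03, -8.27047833e-05,  4.69611688e-04, -1.58338864e-03,
        6.82923544e-04, -1.62978246e-03,  1.02594588e-03]), 'tau': array([ 4.37809809e-03, -5.97755313e+01,  1.61396038e+00, -2.81953132e+01,
        1.29218650e-02,  5.01277100e-03, -1.73568236e-05]), 'tcp_pos': array([ 0.21587602, -0.63898437,  0.23039519]), 'orientation': array([-3.09838387e+00, -5.09283368e-01,  5.71374037e-04]), 'contact_force': array([-1.41195567, -0.23182177, -0.59755164]), 'moment': array([-0.0151331 ,  0.02346403, -0.01048364]), 'gripper_force': 0.0, 'grip_width': 0.08530363229336256}
```

View pics/scene0.png

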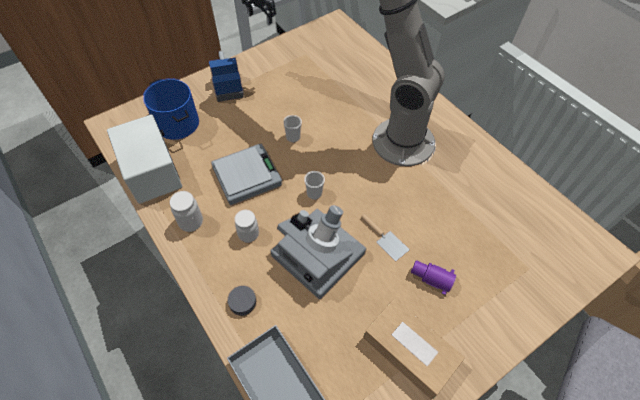

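View pics/top0.png

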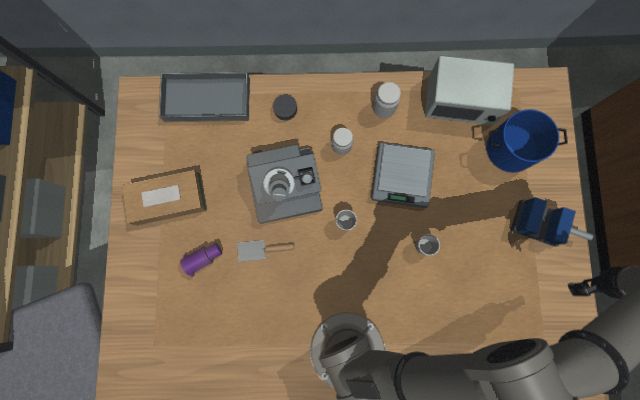

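The top view shows the mixer at about (285,183), its pot at (280,185) and the button at (306,178). The balance pan is at (404,172), with cup_mid (346,220) and jar_mid (342,140) between them. I'll enlarge the mixer and balance in both views.

Run:
```python
import cv2,pickle,numpy as np
t=pickle.load(open("top.pkl","rb"))["img"];s=pickle.load(open("scene.pkl","rb"))["img"]
def c(i,x,y,w,h,k):
    o=cv2.resize(i[y:y+h,x:x+w],None,fx=k,fy=k,interpolation=cv2.INTER_CUBIC)
    for a in range(0,w,10):
        cv2.line(o,(a*k,0),(a*k,6 if (x+a)%50 else 16),(0,0,255),1)
    for a in range(0,h,10):
        cv2.line(o,(0,a*k),(6 if (y+a)%50 else 16,a*k),(0,0,255),1)
    return o
cv2.imwrite("pics/mix.png",np.hstack([c(t,240,135,80,90,5),c(s,270,200,80,90,5)]))
cv2.imwrite("pics/bal.png",np.hstack([c(t,365,135,80,80,5),c(s,205,135,80,80,5)]))
```

```text
(no output)
```

View pics/mix.png

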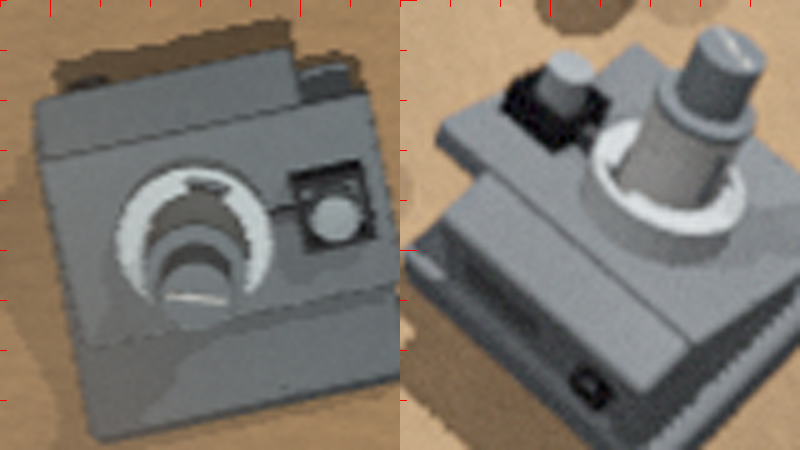

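View pics/bal.png

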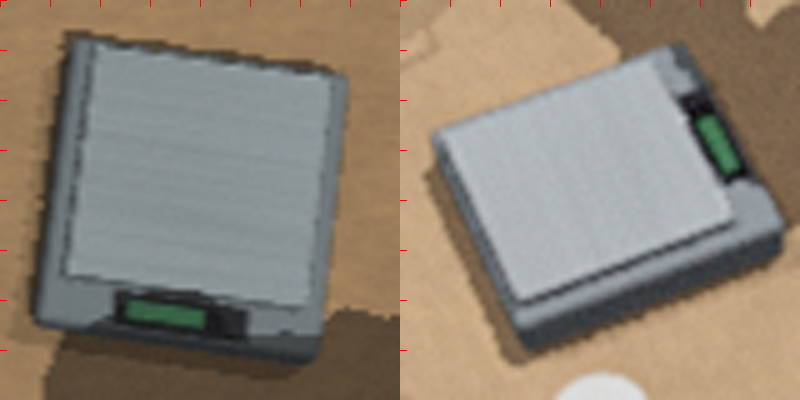

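The mixer crops show the button top at (307,178.6) in top and (304,213.4) in scene. The knob top is at (279,194.5) in top and (335.8,209.4) in scene. The balance crops show all four pan corners, with the display on the robot's side. Next I triangulate these and fit the mixer pose.

```bash
cat > h.py <<'E'
import cv2,pickle,numpy as np
from scipy.optimize import least_squares
from scipy.spatial.transform import Rotation as R
C={}
for n in("top","scene"):
    f=pickle.load(open(n+".pkl","rb")); W=np.array(f["world_from_camera"])
    fl=200/np.tan(np.radians(f["fovy"])/2)
    K=np.array([[fl,0,f["cx"]],[0,fl,f["cy"]],[0,0,1]])
    F=np.diag([1,-1,-1.]); Rc=F@W[:3,:3].T; C[n]=(K,np.array(f["distortion"]),Rc,-Rc@W[:3,3])
def proj(n,P):
    K,d,Rc,t=C[n]; return cv2.projectPoints(np.atleast_2d(np.asarray(P,float)),cv2.Rodrigues(Rc)[0],t,K,d)[0][:,0]
def tri(a,b):
    r=least_squares(lambda p:np.r_[proj("top",p)[0]-a,proj("scene",p)[0]-b],[.6,0,.1]); return r.x,np.sqrt((r.fun**2).mean())
def frames(x,y,yaw):
    Rm=R.from_euler("z",yaw); Rs=Rm*R.from_euler("y",-28,degrees=True); return Rs.as_matrix(),np.array([x,y,.105])
E
python3 - <<'E'
from h import *
T=lambda x,y:np.array([x/5+240,y/5+135]); S=lambda x,y:np.array([(x-400)/5+270,y/5+200])
bt,bs=T(335,218),S(570,67); kt,ks=T(197,296),S(729,47)
np.set_printoptions(precision=4,suppress=True)
print("button",tri(bt,bs)); print("knobtop",tri(kt,ks))
def res(q):
    Rs,o=frames(*q); P=[o+Rs@[0,-.09,.046],o+Rs@[0,0,.126]]
    return np.r_[(proj("top",P)-[bt,kt]).ravel(),(proj("scene",P)-[bs,ks]).ravel()]
r=least_squares(res,[.6,.2,.2]); print("fit",r.x,np.degrees(r.x[2]),r.fun)
Rs,o=frames(*r.x)
print("axis",Rs[:,2],"btn",o+Rs@[0,-.09,.046],"knob",o+Rs@[0,0,.108])
T=lambda x,y:np.array([x/5+365,y/5+135]); S=lambda x,y:np.array([(x-400)/5+205,y/5+135])
c=[tri(T(*a),S(*b)) for a,b in [((97,43),(522,302)),((332,73),(437,132)),((308,306),(658,62)),((65,275),(733,220))]]
for k in c: print(k)
print("pan",np.mean([k[0] for k in c],0))
for n,a,b in [("cup_mid",(346,218),(314,179)),("jar",(342,136),(245,219)),("cup_front",(429,243),(292,123))]: print(n,tri(np.array(a),np.array(b)))
E
```

```text
button (array([0.533 , 0.1198, 0.141 ]), np.float64(0.13260653970742428))
knobtop (array([0.4726, 0.1982, 0.2119]), np.float64(0.23889566405008644))
fit [0.5304 0.2137 0.2622] 15.025190568212183 [-0.3869 -0.3776  0.0275 -0.7242  0.4671 -0.4584  0.2354 -0.5776]
axis [-0.4534 -0.1217  0.8829] btn [0.5328 0.1212 0.1456] knob [0.4814 0.2006 0.2004]
(array([ 0.6695, -0.1385,  0.0413]), np.float64(0.3593678358535714))
(array([ 0.6463, -0.2965,  0.0445]), np.float64(0.15180605054782126))
(array([ 0.485 , -0.2702,  0.0384]), np.float64(0.8366622064179673))
(array([ 0.5123, -0.1134,  0.0383]), np.float64(0.2433121207795048))
pan [ 0.5783 -0.2047  0.0406]
cup_mid (array([ 0.4124, -0.0007,  0.0878]), np.float64(0.17376749626680124))
jar (array([0.6831, 0.006 , 0.0959]), np.float64(0.035209684565594805))
cup_front (array([ 0.3296, -0.2617,  0.078 ]), np.float64(0.33251464898238314))
```

Button 4 mm low against the model, knob 4 mm low: fair at this pixel size. I'll overlay the fitted model to check the yaw.

```bash
cat > ov.py <<'E'
from h import *
def ov(q,name,k=5):
    Rs,o=frames(*q); Rm=R.from_euler("z",q[2]).as_matrix(); m=np.array([q[0],q[1],0])
    a=np.linspace(0,2*np.pi,60); cir=lambda r,h,x=0,y=0:(Rs@np.c_[x+r*np.cos(a),y+r*np.sin(a),0*a+h].T).T+o
    L=[(cir(.048,.028),(0,0,255)),(cir(.032,.028),(0,0,255)),(cir(.022,.126),(0,255,0)),(cir(.032,.086),(0,255,255)),(cir(.015,.046,0,-.09),(0,255,0))]
    b=np.array([[-.11,-.12],[.11,-.12],[.11,.11],[-.11,.11],[-.11,-.12]])
    L+=[((Rm@np.c_[b,0*b[:,0]+h].T).T+m,(255,0,255)) for h in(0.,.045)]
    out=[]
    for n,x,y in(("top",240,135),("scene",270,200)):
        i=pickle.load(open(n+".pkl","rb"))["img"]; i=cv2.resize(i[y:y+100,x:x+80],None,fx=k,fy=k,interpolation=cv2.INTER_CUBIC)
        for P,c in L:
            p=(proj(n,P)-[x,y]+.5)*k; cv2.polylines(i,[np.round(p).astype(int)],False,c,1)
        out.append(i)
    cv2.imwrite(name,np.hstack(out))
E
python3 -c "
from ov import *
ov([.5304,.2137,.2622],'pics/ov1.png')"
```

```text
(no output)
```

View pics/ov1.png

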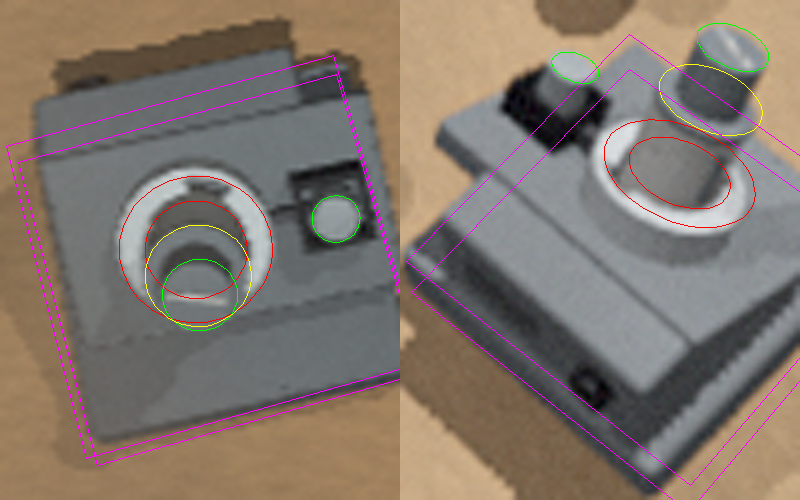

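The overlay shows the fitted yaw is too large (base outline rotated) and the real ring sits a few pixels higher. The pot has play in the socket, so the knob shouldn't constrain the socket. I'll refit on the ring, button and level edges, and leave the pot tilt free.

```bash
cat > fit2.py <<'E'
from ov import *
np.set_printoptions(precision=4,suppress=True)
o5=lambda a,n:np.array(a,float)/5-.5+([240,135] if n=="top" else [270-80,200])
def ray(n,p,z):
    K,d,Rc,t=C[n]; v=Rc.T@np.r_[cv2.undistortPoints(np.array([[p]],float),K,d)[0,0],1]; c=-Rc.T@t; return c+v*(z-c[2])/v[2]
for n,a,b,z in[("top",(35,103),(288,48),.14),("top",(40,157),(295,95),.13),("top",(85,347),(395,287),.06),("top",(97,440),(400,375),0),("scene",(490,170),(690,345),.13),("scene",(405,258),(650,485),0.02)]:
    A,B=[ray(n,o5(q,n),z) for q in(a,b)]; v=A-B
    if v[1]<0:v=-v
    print(n,z,"yaw",np.degrees(np.arctan2(-v[0],v[1])),A,B)
ring={"top":[(192,163),(117,245),(271,240),(137,195),(248,185)],"scene":[(590,165),(690,235),(747,200),(615,125),(620,205),(733,222)]}
def res(q):
    Rs,o=frames(*q[:3]); a=np.linspace(0,2*np.pi,360); c=(Rs@np.c_[.048*np.cos(a),.048*np.sin(a),0*a+.028].T).T+o; e=[]
    for n,b in(("top",(335,218)),("scene",(572,67))):
        P=proj(n,c); 
        for p in o5(ring[n],n):
            e.append(np.linalg.norm(P-p,axis=1).min())
        e+=list(proj(n,o+Rs@[0,-.09,.046])[0]-o5(b,n))
    return np.array(e)
r=least_squares(res,[.535,.21,.2],diff_step=1e-4); print(r.x,np.degrees(r.x[2]),r.fun)
ov(r.x,"pics/ov2.png")
k,e=tri(o5((197,296),"top"),o5((729,47),"scene")); Rs,o=frames(*r.x); print("knob in socket",Rs.T@(k-o),e, "btn tri", tri(o5((335,218),"top"),o5((572,67),"scene")),o+Rs@[0,-.09,.046])
E
python3 fit2.py
```

```text
top 0.14 yaw 11.723372362175299 [0.612  0.3113 0.14  ] [0.6453 0.1508 0.14  ]
top 0.13 yaw 13.135065034775723 [0.5793 0.3095 0.13  ] [0.6172 0.1471 0.13  ]
top 0.06 yaw 10.196902777092333 [0.4675 0.2908 0.06  ] [0.5043 0.0861 0.06  ]
top 0 yaw 11.307338951302473 [0.4126 0.2915 0.    ] [0.454  0.0846 0.    ]
scene 0.13 yaw 10.967306435457388 [0.6106 0.1436 0.13  ] [0.5792 0.3056 0.13  ]
scene 0.02 yaw 10.628671155641221 [0.6619 0.1125 0.02  ] [0.6216 0.3272 0.02  ]
[0.538  0.2125 0.1886] 10.806172697553025 [ 0.271   0.5893  0.2689  0.585   0.1262  0.4795 -0.1408  0.8755  0.0765
  0.6154  0.5915  0.0735  0.2693  0.1339 -0.0896]
knob in socket [-0.0057 -0.0016  0.129 ] 0.4378491393356513 btn tri (array([0.5338, 0.1209, 0.1461]), np.float64(0.19315770478935557)) [0.5337 0.1201 0.1456]
```

View pics/ov2.png

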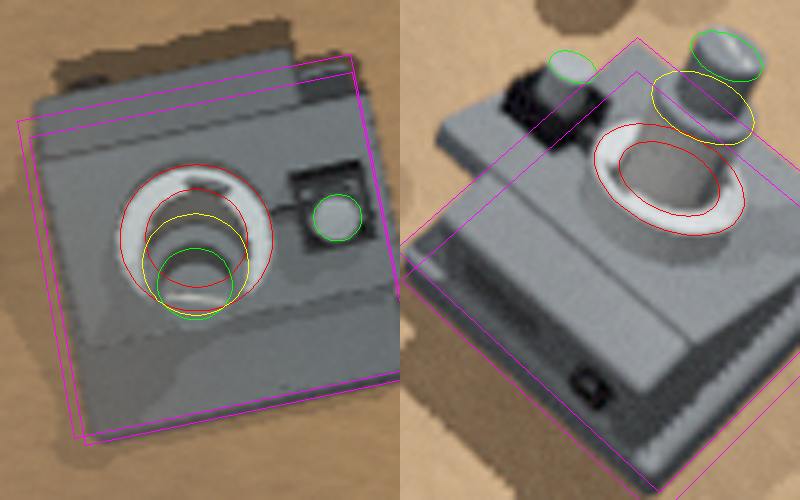

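The fit is now good: ring, button and base outlines all lie on the image. The yaw is 10.8°, and the triangulated button height of 0.146 matches. Next is a helper that turns a target tool pose into row values.

```bash
cat > go.py <<'E'
from h import *
import sys
from bench import status
np.set_printoptions(precision=4,suppress=True)
Q=(.538,.2125,.1886); Rs,O=frames(*Q)
def tool(phi,tilted=True,yaw=0):  # phi: turn about socket z (deg), from tool x = socket y
    B=Rs if tilted else R.from_euler("z",Q[2]).as_matrix()
    return B@R.from_euler("z",phi,degrees=True).as_matrix()@np.array([[0,1,0],[1,0,0],[0,0,-1.]])
sock=lambda x,y,z:O+Rs@[x,y,z]
def go(p,Rt):
    s=status.get_obs(); Rn=R.from_rotvec(s["orientation"]); M=Rn.as_matrix()
    dr=(Rn.inv()*R.from_matrix(Rt)).as_rotvec()
    print("dp",M.T@(np.array(p)-s["tcp_pos"]),"rot",dr,"deg %.1f"%np.degrees(np.linalg.norm(dr)),"| world from",s["tcp_pos"],"to",np.array(p))
    print("clock",s["clock"],"j",s["joints"],"F",s["contact_force"],"in socket",Rs.T@(s["tcp_pos"]-O),"w",s["grip_width"],s["gripper_force"])
E
python3 -c "
from go import *
go([.45,-.2,.33],tool(0,False)); go(sock(0,-.095,.1),tool(0))"
```

```text
dp [ 0.3623 -0.3411 -0.0991] rot [-0.0014 -0.0011 -1.4336] deg 82.1 | world from [ 0.2159 -0.639   0.2304] to [ 0.45 -0.2   0.33]
clock 0.1 j [ 1.1369  0.4778  0.0223  1.5564 -0.0115  1.1093 -0.0831] F [-1.412  -0.2318 -0.5976] in socket [-0.3615 -0.776   0.3342] w 0.08530363229336256 0.0
dp [ 0.5182 -0.6158  0.0381] rot [-0.4028  0.3487 -1.4032] deg 86.0 | world from [ 0.2159 -0.639   0.2304] to [0.5097 0.1104 0.1933]
clock 0.1 j [ 1.1369  0.4778  0.0223  1.5564 -0.0115  1.1093 -0.0831] F [-1.412  -0.2318 -0.5976] in socket [-0.3615 -0.776   0.3342] w 0.08530363229336256 0.0
```

```bash
python3 -m handwheel '[{"dp":[0.02,-0.02,-0.06],"delta_rot":[0,0,-0.18]},{"dp":[0.06,-0.06,-0.1],"delta_rot":[0,0,-0.36]},{"dp":[0.1,-0.1,-0.1],"delta_rot":[0,0,-0.54]},{"dp":[0.14,-0.14,-0.1],"delta_rot":[0,0,-0.72]},{"dp":[0.18,-0.17,-0.1],"delta_rot":[0,0,-0.9]},{"dp":[0.22,-0.21,-0.1],"delta_rot":[0,0,-1.08]},{"dp":[0.26,-0.25,-0.1],"delta_rot":[0,0,-1.26]},{"dp":[0.3,-0.29,-0.1],"delta_rot":[0,0,-1.43]},{"dp":[0.34,-0.33,-0.1],"delta_rot":[0,0,-1.43]},{"dp":[0.36,-0.34,-0.1],"delta_rot":[0,0,-1.43]}]' 0
python3 -c "
from go import *
go(sock(0,-.095,.12),tool(0))"
```

```text
clock: 1.35
tcp_pos: [0.4493, -0.1983, 0.3314]
orientation: [-2.0, -2.422, -0.001]
contact_force: [-0.2, -0.4, -0.7]
grip_width: 0.0001
gripper_force: 0.0
dp [0.2917 0.1083 0.1206] rot [-0.4884 -0.0008  0.0015] deg 28.0 | world from [ 0.4493 -0.1983  0.3314] to [0.5005 0.1086 0.211 ]
clock 1.35 j [ 0.7369  0.1173 -0.4857  1.8242  0.0578  1.214   0.4242] F [-0.2105 -0.4191 -0.6628] in socket [-0.0386 -0.3869  0.277 ] w 0.00012201915276472945 0.0
```

```bash
python3 -m handwheel '[{"dp":[0.06,0.02,0],"delta_rot":[0,0,0]},{"dp":[0.12,0.04,0],"delta_rot":[-0.1,0,0]},{"dp":[0.17,0.06,0.02],"delta_rot":[-0.2,0,0]},{"dp":[0.22,0.08,0.05],"delta_rot":[-0.3,0,0]},{"dp":[0.26,0.1,0.08],"delta_rot":[-0.4,0,0]},{"dp":[0.28,0.108,0.1],"delta_rot":[-0.488,0,0]},{"dp":[0.292,0.108,0.12],"delta_rot":[-0.488,0,0]},{"dp":[0.292,0.108,0.12],"delta_rot":[-0.488,0,0]}]' 0
python3 -c "
from go import *
go(sock(0,-.093,.05),tool(0))"
```

```text
clock: 2.35
tcp_pos: [0.4992, 0.1054, 0.2097]
orientation: [1.776, 2.145, 0.53]
contact_force: [0.0, -0.7, -0.6]
grip_width: -0.0002
gripper_force: 0.0
dp [0.005  0.0025 0.0698] rot [-0.0042  0.0003 -0.0006] deg 0.2 | world from [0.4992 0.1054 0.2097] to [0.5324 0.1167 0.1491]
clock 2.35 j [ 0.3611  0.0807 -0.7638  2.2762  0.4334  0.3595 -0.5723] F [ 0.0369 -0.7396 -0.5766] in socket [-0.0022 -0.098   0.1198] w -0.00016187086223674144 0.0
```

```bash
python3 -m handwheel '[{"dp":[0.004,0.002,0.03],"delta_rot":[0,0,0]},{"dp":[0.005,0.0025,0.06],"delta_rot":[0,0,0]},{"dp":[0.005,0.0025,0.068],"delta_rot":[0,0,0]},{"dp":[0.005,0.0025,0.071],"delta_rot":[0,0,0]},{"dp":[0.005,0.0025,0.074],"delta_rot":[0,0,0]},{"dp":[0.005,0.0025,0.077],"delta_rot":[0,0,0]},{"dp":[0.005,0.0025,0.08],"delta_rot":[0,0,0]},{"dp":[0.005,0.0025,0.08],"delta_rot":[0,0,0]}]' 0
python3 -c "
from go import *
go(sock(0,-.093,.034),tool(0))"
```

```text
clock: 3.35
tcp_pos: [0.5391, 0.1169, 0.142]
orientation: [1.776, 2.139, 0.533]
contact_force: [-0.2, 0.3, 0.7]
grip_width: -0.0002
gripper_force: 0.4
dp [ 0.0012 -0.0025  0.0066] rot [-0.0002  0.0018 -0.0033] deg 0.2 | world from [0.5391 0.1169 0.142 ] to [0.5398 0.1182 0.135 ]
clock 3.35 j [ 0.1079  0.2659 -0.5452  2.2709  0.9934  0.2774 -1.121 ] F [-0.1829  0.3392  0.6571] in socket [ 0.0025 -0.0942  0.0406] w -0.00021110585800853754 0.39578969503054395
```

```bash
python3 -m handwheel '[{"dp":[0.001,-0.001,0.002],"delta_rot":[0,0,0]},{"dp":[0.001,-0.001,0.004],"delta_rot":[0,0,0]},{"dp":[0.001,-0.001,0.006],"delta_rot":[0,0,0]},{"dp":[0.001,-0.001,0.007],"delta_rot":[0,0,0]}]' 0
python3 -c "
from go import *
go(sock(0,-.093,.034),tool(0))"
```

```text
clock: 3.85
tcp_pos: [0.5412, 0.1184, 0.1355]
orientation: [1.776, 2.139, 0.533]
contact_force: [-12.1, -4.7, 22.9]
grip_width: 0.0001
gripper_force: 12.9
dp [ 0.     -0.0016 -0.0003] rot [ 0.      0.0021 -0.0029] deg 0.2 | world from [0.5412 0.1184 0.1355] to [0.5398 0.1182 0.135 ]
clock 3.85 j [ 0.0808  0.2793 -0.5199  2.2722  1.0466  0.2696 -1.1759] F [-12.1247  -4.6958  22.8582] in socket [ 0.0016 -0.093   0.0337] w 8.558765573207607e-05 12.872474191244692
```

The button met its stop at socket z = 0.0337 with 26 N, which matches full travel (0.034). Now I retreat along the axis and move over the knob.

```bash
python3 -m handwheel '[{"dp":[0,0,-0.03],"delta_rot":[0,0,0]},{"dp":[0,0,-0.09],"delta_rot":[0,0,0]},{"dp":[0,0,-0.14],"delta_rot":[0,0,0]},{"dp":[0.01,0,-0.14],"delta_rot":[0,0,0.15]},{"dp":[0.04,0,-0.14],"delta_rot":[0,0,0.3]},{"dp":[0.07,-0.002,-0.14],"delta_rot":[0,0,0.45]},{"dp":[0.09,-0.004,-0.14],"delta_rot":[0,0,0.6]},{"dp":[0.092,-0.005,-0.14],"delta_rot":[0,0,0.74]},{"dp":[0.092,-0.005,-0.14],"delta_rot":[0,0,0.74]}]' 1
python3 - <<'E'
from go import *
go(sock(-.004,-.001,.11),tool(-42.5))
from bench import vision
o=[]
for n,x,y in(("top",230,125),("scene",265,150)):
    f=vision.grab_frame(n); o.append(cv2.resize(f["img"][y:y+100,x:x+80],None,fx=5,fy=5,interpolation=cv2.INTER_CUBIC))
cv2.imwrite("pics/c.png",np.hstack(o))
E
```

```text
clock: 4.97
tcp_pos: [0.4545, 0.1964, 0.2558]
orientation: [2.539, 1.419, 0.685]
contact_force: [0.8, -0.3, -0.2]
grip_width: 0.0854
gripper_force: 0.0
dp [-0.0003  0.0008  0.0631] rot [-0.0008  0.0019  0.0016] deg 0.1 | world from [0.4545 0.1964 0.2558] to [0.484  0.2012 0.2002]
clock 4.975 j [ 0.4675 -0.0207 -1.0907  2.2268  0.3812  0.5096 -1.4741] F [ 0.7518 -0.2895 -0.2439] in socket [-0.0043 -0.0002  0.1731] w 0.08543664434412779 0.0
```

View pics/c.png

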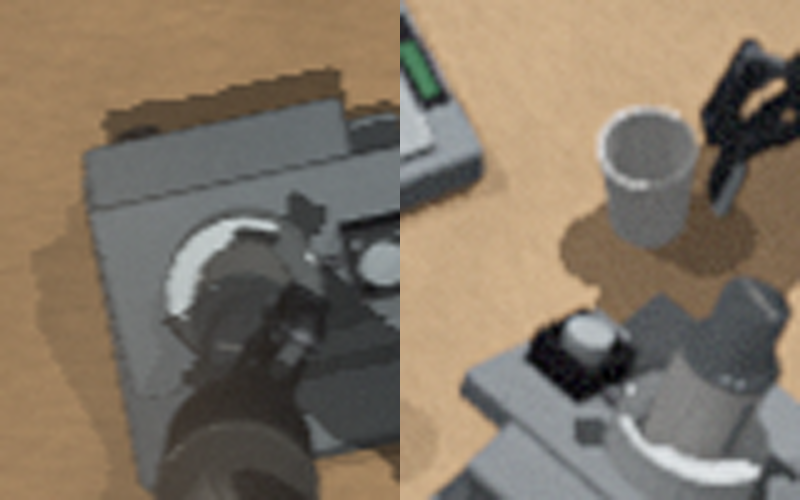

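The picture shows the knob still free at crop (750,310) in scene, with one finger at the upper right. I'll check that against the projected TCP, then descend halfway.

```bash
python3 - <<'E'
from go import *
for n,x,y in(("top",230,125),("scene",185,150)):
    for z in (.108,.126,.173): print(n,z,(proj(n,sock(-.004,0,z))[0]-[x,y]+.5)*5)
    for s in(1,-1): print("tip",(proj(n,sock(-.004,0,.186)+s*.05*tool(-42.5)[:,1])[0]-[x,y]+.5)*5)
E
python3 -m handwheel '[{"dp":[0,0.001,0.01],"delta_rot":[0,0,0]},{"dp":[0,0.001,0.025],"delta_rot":[0,0,0]},{"dp":[0,0.001,0.04],"delta_rot":[0,0,0]},{"dp":[0,0.001,0.04],"delta_rot":[0,0,0]}]' 1
python3 -c "
from go import *
go(sock(-.004,-.001,.091),tool(-42.5))"
```

```text
top 0.108 [246.3093 331.226 ]
top 0.126 [246.0065 340.1719]
top 0.173 [245.1749 364.6914]
tip [290.1814 298.2911]
tip [200.4327 444.0315]
scene 0.108 [744.6872 326.9246]
scene 0.126 [755.553  303.8279]
scene 0.173 [784.7212 241.841 ]
tip [710.7023 206.9736]
tip [873.5352 241.1538]
clock: 5.58
tcp_pos: [0.4741, 0.1982, 0.2202]
orientation: [2.541, 1.417, 0.683]
contact_force: [-1.2, 1.0, 0.0]
grip_width: 0.0855
gripper_force: 0.0
dp [ 0.0008 -0.0009  0.0415] rot [-0.0017  0.0034  0.0003] deg 0.2 | world from [0.4741 0.1982 0.2202] to [0.4928 0.2028 0.1835]
clock 5.575 j [ 0.3926  0.125  -1.0741  2.2371  0.7115  0.5053 -1.7797] F [-1.2446  0.9916  0.0253] in socket [-0.0037 -0.0021  0.1325] w 0.08547785961165494 0.0
```

The projected fingertip (711,207) and knob (756,304) agree with the picture. Descend and grip.

```bash
python3 -m handwheel '[{"dp":[0.0005,0,0.015],"delta_rot":[0,0,0]},{"dp":[0.0005,0,0.03],"delta_rot":[0,0,0]},{"dp":[0.0005,0,0.038],"delta_rot":[0,0,0]},{"dp":[0.0005,0,0.04],"delta_rot":[0,0,0]}]' 1
python3 -m handwheel '[{"dp":[0,0,0],"delta_rot":[0,0,0]},{"dp":[0,0,0],"delta_rot":[0,0,0]},{"dp":[0,0,0],"delta_rot":[0,0,0]},{"dp":[0,0,0],"delta_rot":[0,0,0]},{"dp":[0,0,0],"delta_rot":[0,0,0]},{"dp":[0,0,0],"delta_rot":[0,0,0]}]' 0 40
python3 -c "
from go import *
go(sock(-.003,-.000,.091),tool(-42.5))"
```

```text
clock: 6.08
tcp_pos: [0.4931, 0.2024, 0.1864]
orientation: [2.54, 1.416, 0.686]
contact_force: [-0.0, 0.4, -0.7]
grip_width: 0.0854
gripper_force: 0.0
clock: 6.82
tcp_pos: [0.4934, 0.2031, 0.187]
orientation: [2.54, 1.415, 0.688]
contact_force: [-2.8, -1.0, 6.1]
grip_width: 0.0429
gripper_force: 40.3
dp [-0.0002 -0.0015  0.0028] rot [ 0.0014  0.0008 -0.0008] deg 0.1 | world from [0.4934 0.2031 0.187 ] to [0.4934 0.204  0.1839]
clock 6.825 j [ 0.271   0.232  -0.9818  2.2408  0.9563  0.5047 -2.0057] F [-2.8241 -1.0381  6.1041] in socket [-0.0018 -0.0008  0.0938] w 0.04292304749807796 40.31022906303406
```

```bash
python3 -m handwheel '[{"dp":[0,0,0],"delta_rot":[0,0,0]},{"dp":[0,0,0],"delta_rot":[0,0,-0.07]},{"dp":[0,0,0],"delta_rot":[0,0,-0.14]},{"dp":[0,0,0],"delta_rot":[0,0,-0.21]},{"dp":[0,0,0],"delta_rot":[0,0,-0.28]},{"dp":[0,0,0],"delta_rot":[0,0,-0.35]},{"dp":[0,0,0],"delta_rot":[0,0,-0.42]},{"dp":[0,0,0],"delta_rot":[0,0,-0.42]}]' 0 80
python3 -c "
from go import *
from bench import status
print(status.get_obs()['moment'])
go(sock(-.002,-.001,.0938),tool(42.5))"
```

```text
clock: 7.82
tcp_pos: [0.4926, 0.2041, 0.1869]
orientation: [2.13, 1.865, 0.609]
contact_force: [-7.6, 0.7, 8.3]
grip_width: 0.0425
gripper_force: 79.7
[0.077  1.1853 0.1666]
dp [-0.0011  0.0008  0.0002] rot [-0.     -0.0001 -1.0629] deg 60.9 | world from [0.4926 0.2041 0.1869] to [0.4932 0.2029 0.1869]
clock 7.825 j [ 0.3248  0.2513 -1.0478  2.2391  0.9854  0.5254 -1.6072] F [-7.5946  0.6545  8.2661] in socket [-0.0024  0.0003  0.094 ] w 0.04249189460163089 79.67402458190918
```

Turning freely (11 N); continue.

```bash
python3 -m handwheel '[{"dp":[0,0,0],"delta_rot":[0,0,-0.1]},{"dp":[0,0,0],"delta_rot":[0,0,-0.2]},{"dp":[0,0,0],"delta_rot":[0,0,-0.3]},{"dp":[0,0,0],"delta_rot":[0,0,-0.4]},{"dp":[0,0,0],"delta_rot":[0,0,-0.5]},{"dp":[0,0,0],"delta_rot":[0,0,-0.6]},{"dp":[0,0,0],"delta_rot":[0,0,-0.7]},{"dp":[0,0,0],"delta_rot":[0,0,-0.8]},{"dp":[0,0,0],"delta_rot":[0,0,-0.9]},{"dp":[0,0,0],"delta_rot":[0,0,-1.0]},{"dp":[0,0,0],"delta_rot":[0,0,-1.06]},{"dp":[0,0,0],"delta_rot":[0,0,-1.06]}]' 0 80
python3 -c "
from go import *
from bench import status,vision
print(status.get_obs()['moment'])
go(sock(-.002,-.001,.0938),tool(42.5))
o=[]
for n,x,y in(('top',230,125),('scene',280,180)):
    f=vision.grab_frame(n); o.append(cv2.resize(f['img'][y:y+100,x:x+80],None,fx=5,fy=5,interpolation=cv2.INTER_CUBIC))
cv2.imwrite('pics/d.png',np.hstack(o))"
```

```text
clock: 9.32
tcp_pos: [0.493, 0.2024, 0.1868]
orientation: [0.854, 2.556, 0.325]
contact_force: [-8.8, -3.4, 12.1]
grip_width: 0.0423
gripper_force: 80.1
[-0.7139  0.5344 -0.3097]
dp [0.0001 0.0005 0.    ] rot [-0.0023  0.0023 -0.0038] deg 0.3 | world from [0.493  0.2024 0.1868] to [0.4932 0.2029 0.1869]
clock 9.325 j [ 0.4545  0.3172 -1.2119  2.2343  1.0717  0.6    -0.6088] F [-8.7776 -3.4124 12.1098] in socket [-0.0023 -0.0014  0.0938] w 0.042274304512299535 80.09247779846191
```

View pics/d.png

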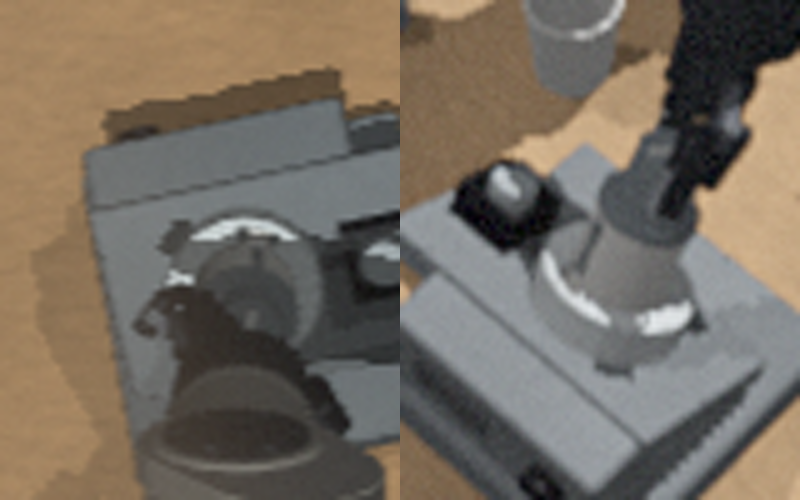

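The gripper holds the knob (crop 680,150) and the pot stands in the socket. I test the lift gently while watching the force.

```bash
python3 -m handwheel '[{"dp":[0,0,-0.002],"delta_rot":[0,0,0]},{"dp":[0,0,-0.004],"delta_rot":[0,0,0]},{"dp":[0,0,-0.006],"delta_rot":[0,0,0]},{"dp":[0,0,-0.008],"delta_rot":[0,0,0]},{"dp":[0,0,-0.008],"delta_rot":[0,0,0]}]' 0 80
python3 -c "
from go import *
go(sock(-.002,-.001,.135),tool(42.5))"
```

```text
clock: 10.05
tcp_pos: [0.4895, 0.2019, 0.1935]
orientation: [0.856, 2.557, 0.326]
contact_force: [1.1, 0.1, -1.9]
grip_width: 0.042
gripper_force: 81.4
dp [ 0.      0.0004 -0.0335] rot [-0.0017  0.0012 -0.0051] deg 0.3 | world from [0.4895 0.2019 0.1935] to [0.4742 0.1993 0.2233]
clock 10.05 j [ 0.4824  0.2987 -1.236   2.2338  1.034   0.5967 -0.5767] F [ 1.0914  0.0604 -1.8936] in socket [-0.0023 -0.0013  0.1015] w 0.04203357414997772 81.41716718673706
```

No jam. Lift on.

```bash
python3 -m handwheel '[{"dp":[0,0,-0.008],"delta_rot":[0,0,0]},{"dp":[0,0,-0.018],"delta_rot":[0,0,0]},{"dp":[0,0,-0.028],"delta_rot":[0,0,0]},{"dp":[0,0,-0.04],"delta_rot":[0,0,0]},{"dp":[0,0,-0.055],"delta_rot":[0,0,0]},{"dp":[0,0,-0.07],"delta_rot":[0,0,0]},{"dp":[0,0,-0.08],"delta_rot":[0,0,0]},{"dp":[0,0,-0.08],"delta_rot":[0,0,0]}]' 0 80
python3 -c "
from go import *
up=R.from_rotvec(np.array([0,0,0])).as_matrix()
go([.47,.19,.34],tool(42.5,False)); go([.5,-.1,.34],tool(0,False))"
```

```text
clock: 11.05
tcp_pos: [0.452, 0.1944, 0.2639]
orientation: [0.856, 2.556, 0.322]
contact_force: [-0.0, -0.7, -3.5]
grip_width: 0.0423
gripper_force: 82.5
dp [-0.0399  0.0321 -0.0593] rot [ 0.3572  0.3327 -0.0059] deg 28.0 | world from [0.452  0.1944 0.2639] to [0.47 0.19 0.34]
clock 11.05 j [ 0.8076 -0.0773 -1.3673  2.2149  0.226   0.5     0.1736] F [-0.0422 -0.7493 -3.4796] in socket [-0.003  -0.0017  0.1816] w 0.042259892740581714 82.50660181045532
dp [-0.2402 -0.1795 -0.0694] rot [0.4637 0.1847 0.7208] deg 50.2 | world from [0.452  0.1944 0.2639] to [ 0.5  -0.1   0.34]
clock 11.05 j [ 0.8076 -0.0773 -1.3673  2.2149  0.226   0.5     0.1736] F [-0.0422 -0.7493 -3.4796] in socket [-0.003  -0.0017  0.1816] w 0.042259892740581714 82.50660181045532
```

The pot is held (3.5 N weight). Make it upright and raise it.

```bash
python3 -m handwheel '[{"dp":[-0.01,0.008,-0.02],"delta_rot":[0.05,0.05,0]},{"dp":[-0.02,0.016,-0.04],"delta_rot":[0.12,0.11,0]},{"dp":[-0.03,0.024,-0.055],"delta_rot":[0.19,0.18,0]},{"dp":[-0.04,0.032,-0.06],"delta_rot":[0.26,0.24,0]},{"dp":[-0.04,0.032,-0.06],"delta_rot":[0.33,0.31,0]},{"dp":[-0.04,0.032,-0.06],"delta_rot":[0.357,0.333,-0.006]},{"dp":[-0.04,0.032,-0.06],"delta_rot":[0.357,0.333,-0.006]},{"dp":[-0.04,0.032,-0.06],"delta_rot":[0.357,0.333,-0.006]}]' 0 80
python3 -c "
from go import *
go([.53,0,.32],tool(42.5,False)); go([.578,-.205,.25],tool(0,False))"
```

```text
clock: 12.05
tcp_pos: [0.4701, 0.1902, 0.34]
orientation: [-0.986, -2.981, -0.003]
contact_force: [0.0, -0.3, -3.8]
grip_width: 0.0425
gripper_force: 83.0
dp [-0.1615 -0.117   0.0195] rot [ 0.0016 -0.002   0.0016] deg 0.2 | world from [0.4701 0.1902 0.34  ] to [0.53 0.   0.32]
clock 12.05 j [ 0.5271  0.3155 -1.247   1.7498  0.3078  1.2998  0.1431] F [ 0.0466 -0.3074 -3.8047] in socket [ 0.0478 -0.0092  0.2408] w 0.0424993601791022 83.01724076271057
dp [-0.3224 -0.2531  0.0889] rot [ 0.0008 -0.0025  0.7434] deg 42.6 | world from [0.4701 0.1902 0.34  ] to [ 0.578 -0.205  0.25 ]
clock 12.05 j [ 0.5271  0.3155 -1.247   1.7498  0.3078  1.2998  0.1431] F [ 0.0466 -0.3074 -3.8047] in socket [ 0.0478 -0.0092  0.2408] w 0.0424993601791022 83.01724076271057
```

```bash
python3 -m handwheel '[{"dp":[-0.015,-0.012,0],"delta_rot":[0,0,0]},{"dp":[-0.045,-0.035,0],"delta_rot":[0,0,0]},{"dp":[-0.08,-0.063,0],"delta_rot":[0,0,0]},{"dp":[-0.115,-0.09,0],"delta_rot":[0,0,0]},{"dp":[-0.15,-0.118,0],"delta_rot":[0,0,0]},{"dp":[-0.185,-0.145,0.01],"delta_rot":[0,0,0]},{"dp":[-0.22,-0.173,0.03],"delta_rot":[0,0,0]},{"dp":[-0.255,-0.2,0.05],"delta_rot":[0,0,0]},{"dp":[-0.285,-0.225,0.07],"delta_rot":[0,0,0]},{"dp":[-0.31,-0.243,0.09],"delta_rot":[0,0,0]},{"dp":[-0.322,-0.253,0.1],"delta_rot":[0,0,0]},{"dp":[-0.322,-0.253,0.1],"delta_rot":[0,0,0]}]' 0 80
python3 - <<'E'
from go import *
from bench import vision
go([.578,-.205,.145],tool(42.5,False))
o=[]
for n,x,y in(('top',365,115),('scene',205,90)):
    f=vision.grab_frame(n); o.append(cv2.resize(f['img'][y:y+120,x:x+80],None,fx=5,fy=5,interpolation=cv2.INTER_CUBIC))
cv2.imwrite('pics/e.png',np.hstack(o))
for n,x,y in(('top',365,115),('scene',125,90)):
    for z in(.24,.15): print(n,(proj(n,[.578,-.205,z])[0]-[x,y]+.5)*5)
E
```

```text
clock: 13.55
tcp_pos: [0.5773, -0.2052, 0.2388]
orientation: [-0.988, -2.979, -0.004]
contact_force: [-0.3, 0.5, -3.9]
grip_width: 0.0423
gripper_force: 83.0
dp [-0.0008  0.0004  0.0938] rot [ 0.0017 -0.0036 -0.0001] deg 0.2 | world from [ 0.5773 -0.2052  0.2388] to [ 0.578 -0.205  0.145]
clock 13.55 j [ 0.9768  0.5812 -1.0542  1.6504  0.5277  1.2284  0.739 ] F [-0.2611  0.4978 -3.8606] in socket [ 0.0277 -0.4177  0.1367] w 0.04231140396163913 83.01340699195862
top [262.4344 199.3801]
top [233.0882 237.3466]
scene [547.6249 215.5052]
scene [567.5558 305.3651]
```

View pics/e.png

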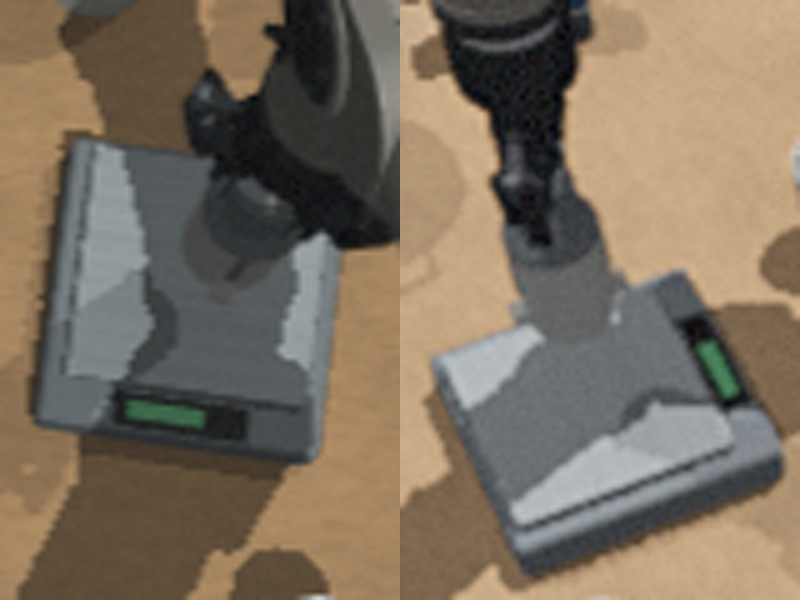

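The pot is upright above the pan centre with its base at about crop (225,240) in top. Contact is expected at TCP z ≈ 0.142, so I descend slowly.

```bash
python3 -m handwheel '[{"dp":[0,0,0.015],"delta_rot":[0,0,0]},{"dp":[0,0,0.035],"delta_rot":[0,0,0]},{"dp":[0,0,0.055],"delta_rot":[0,0,0]},{"dp":[0,0,0.07],"delta_rot":[0,0,0]},{"dp":[0,0,0.08],"delta_rot":[0,0,0]},{"dp":[0,0,0.086],"delta_rot":[0,0,0]},{"dp":[0,0,0.089],"delta_rot":[0,0,0]},{"dp":[0,0,0.09],"delta_rot":[0,0,0]},{"dp":[0,0,0.091],"delta_rot":[0,0,0]},{"dp":[0,0,0.092],"delta_rot":[0,0,0]},{"dp":[0,0,0.092],"delta_rot":[0,0,0]}]' 0 80
python3 -m handwheel '[{"dp":[0,0,0.001],"delta_rot":[0,0,0]},{"dp":[0,0,0.002],"delta_rot":[0,0,0]},{"dp":[0,0,0.002],"delta_rot":[0,0,0]}]' 0 80
```

```text
clock: 15.02
tcp_pos: [0.5778, -0.2042, 0.1474]
orientation: [-0.986, -2.981, -0.005]
contact_force: [-0.1, 0.5, -2.9]
grip_width: 0.042
gripper_force: 83.0
clock: 15.4
tcp_pos: [0.5777, -0.2041, 0.1452]
orientation: [-0.986, -2.981, -0.005]
contact_force: [0.2, 0.2, -4.0]
grip_width: 0.0423
gripper_force: 83.0
```

```bash
python3 -m handwheel '[{"dp":[0,0,0.001],"delta_rot":[0,0,0]},{"dp":[0,0,0.001],"delta_rot":[0,0,0]}]' 0 80
```

```text
clock: 15.65
tcp_pos: [0.5777, -0.2041, 0.1442]
orientation: [-0.986, -2.981, -0.005]
contact_force: [0.1, -0.7, -3.5]
grip_width: 0.0425
gripper_force: 83.0
```

```bash
python3 -m handwheel '[{"dp":[0,0,0.001],"delta_rot":[0,0,0]},{"dp":[0,0,0.001],"delta_rot":[0,0,0]}]' 0 80;python3 -m handwheel '[{"dp":[0,0,0.001],"delta_rot":[0,0,0]},{"dp":[0,0,0.001],"delta_rot":[0,0,0]}]' 0 80
```

```text
clock: 15.9
tcp_pos: [0.5777, -0.2041, 0.1432]
orientation: [-0.986, -2.981, -0.005]
contact_force: [0.8, -0.8, -3.4]
grip_width: 0.0422
gripper_force: 83.0
clock: 16.15
tcp_pos: [0.5778, -0.2041, 0.1423]
orientation: [-0.986, -2.981, -0.005]
contact_force: [-0.2, 0.3, -3.6]
grip_width: 0.0424
gripper_force: 83.0
```

```bash
python3 -m handwheel '[{"dp":[0,0,0.001],"delta_rot":[0,0,0]},{"dp":[0,0,0.001],"delta_rot":[0,0,0]}]' 0 80;python3 -m handwheel '[{"dp":[0,0,0.001],"delta_rot":[0,0,0]},{"dp":[0,0,0.001],"delta_rot":[0,0,0]}]' 0 80
```

```text
clock: 16.4
tcp_pos: [0.578, -0.2041, 0.1421]
orientation: [-0.986, -2.981, -0.004]
contact_force: [-2.6, -1.3, 4.6]
grip_width: 0.0423
gripper_force: 84.1
clock: 16.65
tcp_pos: [0.5782, -0.2041, 0.1421]
orientation: [-0.986, -2.982, -0.003]
contact_force: [-4.7, 0.2, 12.0]
grip_width: 0.0421
gripper_force: 85.0
```

Contact came at TCP z = 0.142, as expected, with about 15 N including the weight. Ease the grip, open, and retreat.

```bash
python3 -m handwheel '[{"dp":[0,0,0],"delta_rot":[0,0,0]},{"dp":[0,0,0],"delta_rot":[0,0,0]},{"dp":[0,0,0],"delta_rot":[0,0,0]}]' 0 20
python3 -m handwheel '[{"dp":[0,0,0],"delta_rot":[0,0,0]},{"dp":[0,0,0],"delta_rot":[0,0,0]},{"dp":[0,0,0],"delta_rot":[0,0,0]},{"dp":[0,0,0],"delta_rot":[0,0,0]},{"dp":[0,0,0],"delta_rot":[0,0,0]},{"dp":[0,0,0],"delta_rot":[0,0,0]}]' 1
python3 -m handwheel '[{"dp":[0,0,-0.01],"delta_rot":[0,0,0]},{"dp":[0,0,-0.03],"delta_rot":[0,0,0]},{"dp":[0,0,-0.06],"delta_rot":[0,0,0]},{"dp":[0,0,-0.1],"delta_rot":[0,0,0]},{"dp":[0,0,-0.14],"delta_rot":[0,0,0]},{"dp":[0,0,-0.16],"delta_rot":[0,0,0]},{"dp":[0,0,-0.16],"delta_rot":[0,0,0]},{"dp":[0,0,-0.16],"delta_rot":[0,0,0]}]' 1
python3 - <<'E'
from h import *
from bench import vision
o=[]
for n,x,y in(('top',365,115),('scene',205,90)):
    f=vision.grab_frame(n); o.append(cv2.resize(f['img'][y:y+120,x:x+80],None,fx=5,fy=5,interpolation=cv2.INTER_CUBIC))
a=np.linspace(0,6.3,60)
for i,(n,x,y) in zip(o,(('top',365,115),('scene',205,90))):
    for r,z in((.03,.048),(.022,.174)):
        p=(proj(n,np.c_[.578+r*np.cos(a),-.204+r*np.sin(a),0*a+z])-[x,y]+.5)*5; cv2.polylines(i,[np.round(p).astype(int)],False,(0,0,255),1)
cv2.imwrite('pics/f.png',np.hstack(o))
E
```

```text
clock: 17.02
tcp_pos: [0.5782, -0.2041, 0.1421]
orientation: [-0.986, -2.982, -0.003]
contact_force: [-5.4, -0.8, 11.7]
grip_width: 0.0422
gripper_force: 85.0
clock: 17.77
tcp_pos: [0.5778, -0.2041, 0.1403]
orientation: [-0.986, -2.981, -0.005]
contact_force: [0.4, -0.1, 0.2]
grip_width: 0.0852
gripper_force: 0.0
clock: 18.77
tcp_pos: [0.5771, -0.2049, 0.2989]
orientation: [-0.985, -2.979, -0.004]
contact_force: [-0.3, 0.3, 0.5]
grip_width: 0.0856
gripper_force: 0.0
```

View pics/f.png

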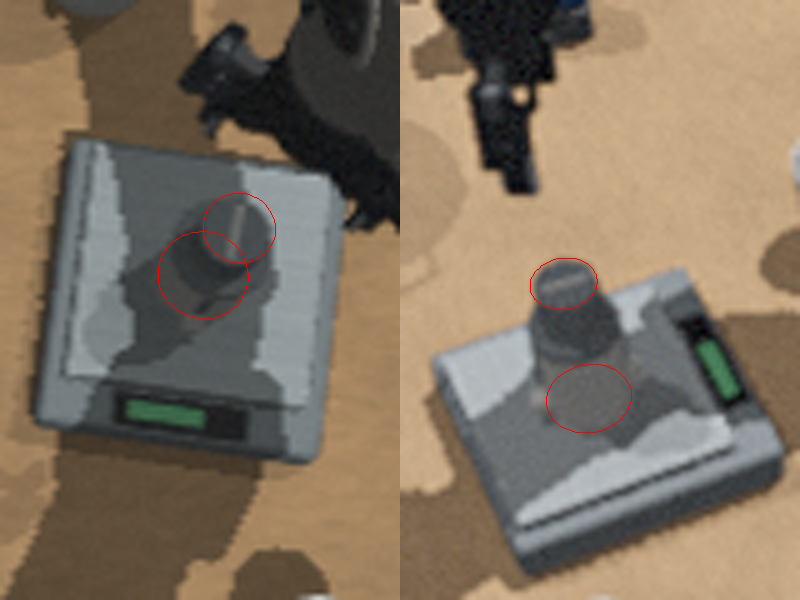

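The pot stands upright at the pan centre. The drawn knob and base circles lie on it in both views, and the gripper is clear. Hand in.

```bash
python3 -c "
from bench import r
print(r.hand_in())"
```

```text
the job is handed in; nothing more can be done
None
```

I pressed the release button fully down, twisted the pot about 85° anticlockwise, lifted it out and set it upright near the centre of the balance pan; I then let go and handed the job in at about 19 s on the clock, and no verdict was returned.

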